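Snap the loose cover back onto the dough roller

ROBOT

A 6-joint arm with a two-finger parallel gripper is mounted at the origin on a cart in front of the work surface, level with it; the furniture and walls round the work are solid. World frame = base frame: x ahead of the robot, y to its left, z up, the work surface at z = 0. Lengths are in m, angles in rad, forces in N, time in s.
With the tool pointing down it reaches from about 0.375 to 0.9 m from the base axis. Payload 3.1 kg.
Tool frame: the origin (TCP) lies on the front face of the gripper's body, between the roots of the fingers; the fingertips stand 70 mm ahead of it and the grasp point (between the pads) lies 51 mm ahead of it; z points along the fingers, y is the line along which they close (so a half turn about z gives the same grasp; the last joint's range is limited). The gripper opens to 87 mm and grips with 3 to 60 N. Pads are 19 mm wide; open, the fingers measure 117 mm over their backs; the gripper's body (75 mm by 190 mm) begins 51 mm behind the grasp point.
Start: joints at [-1.331, 0.527, 1.433, -0, 1.181, -0.178], TCP at [0.254, -0.571, 0.292] pointing down, gripper open.
Joint ranges: [-3.08, 3.08], [-0.75, 2.2], [0.22, 2.44], [-1.43, 4.57], [0, 2.65], [-2.85, 2.85]. Speed limits (rad/s): [2.79, 2.79, 3.14, 3.14, 3.14, 3.14].

INTERFACE

Orientations are given as a unit quaternion [x, y, z, w].
In Python, from rig import robot, cams, ticket gives the robot as it stands. The module is installed in compiled form; this text tells all that it offers.
- The arm moves only by the shell command python3 -m crank 'ROWS' [FORCE]. ROWS is JSON, a list of rows, each a list of 7 numbers: the shift along the tool's x, y, z in cm, then the turn, a rotation vector about the tool's x, y, z in rad, then the closure, from 0 (fully open) to 1 (shut). A call has 1 to 5 rows; each row shifts and turns the commanded pose from where the row before left it, along the tool's axes as they then stand; what a row does not reach is not made up. A row lasts 1/8 s, in which the tool goes at most 62.5 mm and 10.7 degrees, less where a joint would pass 70% of its speed; a pose out of reach is approached as far as the arm can. A call is refused whole if a number of a shift passes 6.25 or a number of a turn 0.188, either way. A call with a gripper value outside its range is refused whole. The fingers move at their own pace and stop on an object; FORCE is the grip in N (left out, the last holds). Time passes only in rows, so rows that do not move let the fingers close. It gives the time, the measured TCP pose, the force, the opening and the grip force at its end, in the units of the state.
- robot.get_obs(): the state, without advancing time (a new reading comes with each control period).
- cams.camera(name): name is "side" or "top"; returns the picture (384x512x3 uint8, red, green, blue); there is no depth.
- cams.camera_info(name): a dict with "intrinsics" (3x3 intrinsics, pixels), "pose" (4x4, takes a point from camera to world coordinates). Camera axes: x right, y down, z forward; pixel columns grow to the right and rows downward; lengths in m; the calibration is good to about 2 mm. A picture is of the moment at which its call begins. camera_info takes no time and is no camera call.
- ticket.hand_in(): hands the job in; it is judged then, once.
The state is a dict: "time": time; "q": joint angles; "joint_velocities": joint speeds; "joint_torque": joint torques, N m; "position": TCP position; "tool_rot": TCP orientation; "ft_force": force on the tool from outside, world axes, zero at the start; "moment": the same for the moment, N m; "grip_width": finger opening in m; "grip_force": force on a finger pad.
Only numpy, scipy, OpenCV 4.12 (cv2) and the standard library are available. Lean on these libraries where they do the work, as an engineer would, in place of code of your own. Each camera call takes 0.05 s, during which the arm holds its last target. There are 200 camera calls.

TASK

The long blue cover on the sloping front of the dough roller has come unclipped at both ends. Pick up the orange-handled press tool and push the cover squarely with the tool's flat foot until both ends have clicked fully home, firmly but without forcing it and without touching the cover with the fingers; then stand the tool upright back on its round cork mat. Leave the other things where they are.

Things in the scene. Friction and masses are not known exactly. Their poses are not given: they have to be found in the camera images.
- roller_base: White bench dough roller, fixed, 180 x 230 mm and 112 mm high, steel rollers in grey cheeks up to 193 mm high on its rear 70 mm. Origin: centre of its underside on the table. x points to its back (away from the robot at yaw 0), y to its left, z up. Its front slopes 35 degrees from horizontal, from a low edge 35 mm high on the robot's side up to 112 mm.
- face: The sloping front plane of the dough roller, with a raised black bezel (3 mm high, outer 69 x 166 mm) round the cover's opening. Origin: in the plane at the centre of the opening. z is the outward normal (tilted 35 degrees from vertical towards the robot's side), y runs along the long side of the cover to the housing's left, x up the slope.
- cover: Blue flat plastic cover, 150 mm long (y) x 54 mm wide (x). Origin: centre of its flat top; z out of the top; axes as face. It only moves straight in along the face's normal and rocks a few degrees about its short axis. A push over 50 N, or one with the tool more than 15 degrees off the face's normal, cracks it. Circles 45 mm from its centre mark good spots.
- cover_left (a point): Point on the cover's top, on its long centre line, 65 mm from the centre to the housing's left (+y), over a sprung catch. 15 to 19 mm above the face when loose, 6 mm when fully home. About 9 N on this end pushes it past the catch (10 N on the circle; 18 N in the middle for both ends): it gives way halfway in, snaps home, stays held and rests on a firm stop. Let go too early, it springs out.
- cover_right (a point): The same, with its own catch, at the other end: 65 mm from the centre to the housing's right (-y).
- press_tool: Press tool standing upright, 105 mm high, about 0.25 kg. Origin: centre of the underside of its flat round foot (rubber faced, 48 mm diameter; 50 mm metal disc above, foot 19 mm high in all). z runs up the handle. Orange rectangular handle from 35 to 105 mm above the underside, 34 mm wide along x and 26 mm along y.
- tool_mat: Round cork mat, fixed, 120 mm diameter, 4 mm thick, on which the tool stands. Origin: centre of its underside on the table.
- espresso_cup: Small white patterned cup with handle, 62 x 88 x 50 mm, loose bystander. Origin: centre of its underside.
- timer: Round kitchen timer, white head on a dark base, 69 mm across, 58 mm high, loose bystander. Origin: centre of its underside.
Things that resemble listed ones, but are neither listed nor needed, are in the scene too. Of the things that look like the tool_mat, the larger one is meant.

How it is judged:
On the way, in this order (a step that is already met when the one before it is completed fails the run):
1. the press tool is lifted off its mat (height (world z) of press_tool above 0.05 m), for 0.2 s.
2. both ends of the cover have clicked home (z of each of cover_left, cover_right in the frame of face below 0.0085 m), for 0.2 s.
At the end, for the whole second after the job is handed in: Both ends of the cover stand less than 8.5 mm above the face (6 mm is fully home), and the press tool stands upright (within 0.1 rad) and released on the cork mat, its foot's centre within 45 mm of the mat's centre, at rest (all of step 2 and horizontal distance between press_tool and tool_mat below 0.045 m and angle between press_tool's own z axis and vertical below 0.1 rad and height (world z) of press_tool below 0.012 m and linear speed of press_tool below 0.02 m/s); the robot touches nothing.
It fails at once if the tool pushes the cover with more than 50 N (contact force between press_tool and cover above 50 N).
It fails at once if the cover is pushed by the fingers or the arm instead of the tool (contact force between any of the fingers, the arm and cover above 2 N).
It fails at once if the tool is pushed onto the cover more than 15 degrees from square (contact force between press_tool and cover above 4 N and angle between the z axis of press_tool and the z axis of face, either way round above 0.262 rad).
It fails at once if a bystander is moved more than 40 mm (distance of any of espresso_cup, timer from where it was at the start of the episode above 0.04 m).
It also fails if it takes over 72 s, if anything falls off the work surface, if the arm or the gripper's body presses on something with over 40 N, if the wrist force passes 120 N, or if a joint passes its speed limit or range.

## Working session

There is one attempt and no reset: what is moved stays moved. The work goes in short steps, Python scripts to look and compute and a shell command to move; the robot and the scene stay as the last step left them, time stands still between calls to the robot, and variables do not carry over. Pictures are saved under pics/ and viewed, at most 10 in all, crops included, and the job is handed in when it is done.

```bash
mkdir -p pics; python3 - <<'E'
from rig import robot,cams
import cv2,numpy as np
np.set_printoptions(precision=4,suppress=True)
for n in("top","side"):
    im=cams.camera(n); cv2.imwrite(f"pics/{n}0.png",im[:,:,::-1])
    i=cams.camera_info(n); print(n,i["intrinsics"],i["pose"])
print(robot.get_obs())
E
```

```text
top [[349.4233   0.     254.2236]
 [  0.     349.4233 195.9838]
 [  0.       0.       1.    ]] [[ 0.0258 -0.9978  0.0605  0.4878]
 [-0.9996 -0.0251  0.0127 -0.1862]
 [-0.0112 -0.0608 -0.9981  0.9347]
 [ 0.      0.      0.      1.    ]]
side [[372.4116   0.     255.6132]
 [  0.     372.4116 189.2489]
 [  0.       0.       1.    ]] [[-0.9415 -0.1729  0.2893  0.2531]
 [-0.337   0.5002 -0.7977  0.553 ]
 [-0.0068 -0.8485 -0.5292  0.5705]
 [ 0.      0.      0.      1.    ]]
{'time': 0.1, 'q': array([-1.3315,  0.5283,  1.4337,  0.    ,  1.1814, -0.1785]), 'joint_velocities': array([-0.0005, -0.0015, -0.0035,  0.0013, -0.0007, -0.0003]), 'joint_torque': array([ -0.0001, -44.0987, -17.7151,   0.0635,   0.0534,  -0.    ]), 'position': array([ 0.2535, -0.5707,  0.2914]), 'tool_rot': array([ 0.9783,  0.2074, -0.    , -0.001 ]), 'ft_force': array([-1.4292, -0.2144,  0.1704]), 'moment': array([ 0.0525,  0.0094, -0.0188]), 'grip_force': 0.0, 'grip_width': 0.08717284321588281}
```

View pics/top0.png

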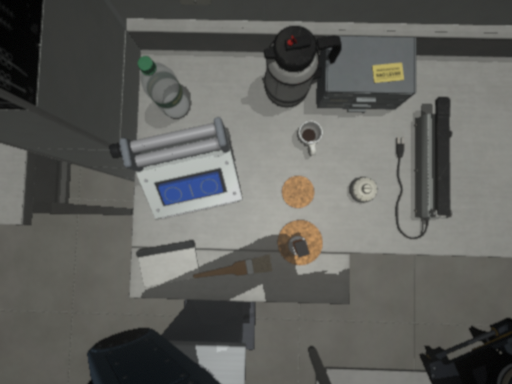

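View pics/side0.png

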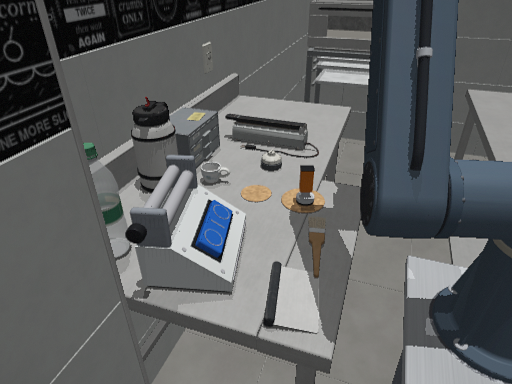

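```bash
cat > h.py <<'E'
import numpy as np,cv2
from rig import robot,cams
np.set_printoptions(precision=4,suppress=True)
I={n:cams.camera_info(n) for n in("top","side")}
def ray(n,p):
    K,T=I[n]["intrinsics"],I[n]["pose"]; d=T[:3,:3]@np.linalg.inv(K)@[p[0],p[1],1]
    return T[:3,3],d/np.linalg.norm(d)
def onz(n,p,z):
    o,d=ray(n,p); return o+d*(z-o[2])/d[2]
def tri(pt,ps):
    o,d=ray("top",pt);o2,d2=ray("side",ps)
    s=np.linalg.lstsq(np.c_[d,-d2],o2-o,rcond=None)[0]
    a,b=o+d*s[0],o2+d2*s[1]; return (a+b)/2,np.linalg.norm(a-b)
def proj(n,P):
    K,T=I[n]["intrinsics"],I[n]["pose"]; c=K@(T[:3,:3].T@(np.asarray(P)-T[:3,3])); return c[:2]/c[2]
def blob(n,im,lo,hi):
    m=cv2.inRange(cv2.cvtColor(im,cv2.COLOR_RGB2HSV),lo,hi)
    cs=sorted(cv2.findContours(m,0,1)[0],key=cv2.contourArea)[::-1][:4]
    for c in cs: print(n,cv2.contourArea(c),cv2.boundingRect(c),cv2.minAreaRect(c))
    return cs
E
python3 - <<'E'
from h import *
t=cv2.imread("pics/top0.png")[:,:,::-1].copy();s=cv2.imread("pics/side0.png")[:,:,::-1].copy()
for n,im in(("top",t),("side",s)):
    print("blue");cs=blob(n,im,(105,140,50),(130,255,255)); 
    print(cv2.approxPolyDP(cv2.convexHull(cs[0]),4,True)[:,0].tolist())
    print("orange");cs=blob(n,im,(5,90,60),(22,255,255))
    for c in cs[:3]:
        if len(c)>5: print(cv2.fitEllipse(c))
a=cv2.resize(t[110:270,110:330],None,fx=3.6,fy=3.6,interpolation=cv2.INTER_CUBIC)
cv2.imwrite("pics/tc.png",a[:,:,::-1])
b=cv2.resize(s[150:300,130:340],None,fx=3.8,fy=3.8,interpolation=cv2.INTER_CUBIC)
cv2.imwrite("pics/sc.png",b[:,:,::-1])
E
```

```text
blue
top 871.5 (159, 173, 63, 31) ((189.90988159179688, 188.10101318359375), (19.85494613647461, 61.13813018798828), 77.27564239501953)
[[221, 187], [169, 203], [159, 190], [163, 184], [216, 173]]
orange
top 959.0 (278, 221, 44, 44) ((299.5, 242.5), (43.0, 43.0), 90.0)
top 735.0 (282, 176, 32, 32) ((297.54998779296875, 191.64999389648438), (30.674089431762695, 30.990318298339844), 71.56504821777344)
top 77.5 (227, 264, 19, 10) ((236.0, 268.5), (9.0, 18.0), 90.0)
top 4.5 (221, 270, 8, 3) ((224.5, 271.0), (2.0, 7.0), 90.0)
((299.9624328613281, 241.85336303710938), (41.074764251708984, 41.09300994873047), 38.600128173828125)
((297.6239929199219, 191.5010528564453), (30.582178115844727, 30.672883987426758), 161.1954803466797)
((237.88912963867188, 268.65350341796875), (8.800970077514648, 16.776308059692383), 96.59747314453125)
blue
side 1236.0 (195, 200, 37, 58) ((215.11753845214844, 228.5430908203125), (28.385360717773438, 52.82743835449219), 20.136302947998047)
[[214, 200], [231, 211], [217, 257], [195, 245]]
orange
side 981.0 (282, 171, 43, 42) ((300.3221740722656, 194.33763122558594), (41.210792541503906, 39.70308303833008), 68.96248626708984)
side 348.0 (241, 185, 30, 17) ((255.5, 193.0), (16.0, 29.0), 90.0)
side 334.0 (309, 232, 16, 45) ((316.5, 254.0), (44.0, 15.0), 90.0)
((303.7062072753906, 194.85264587402344), (37.715782165527344, 41.52088928222656), 33.89902114868164)
((255.6357421875, 192.99468994140625), (15.101255416870117, 29.580781936645508), 88.80624389648438)
((316.2178955078125, 246.7767791748047), (13.388922691345215, 48.86457443237305), 0.2667946219444275)
```

View pics/tc.png

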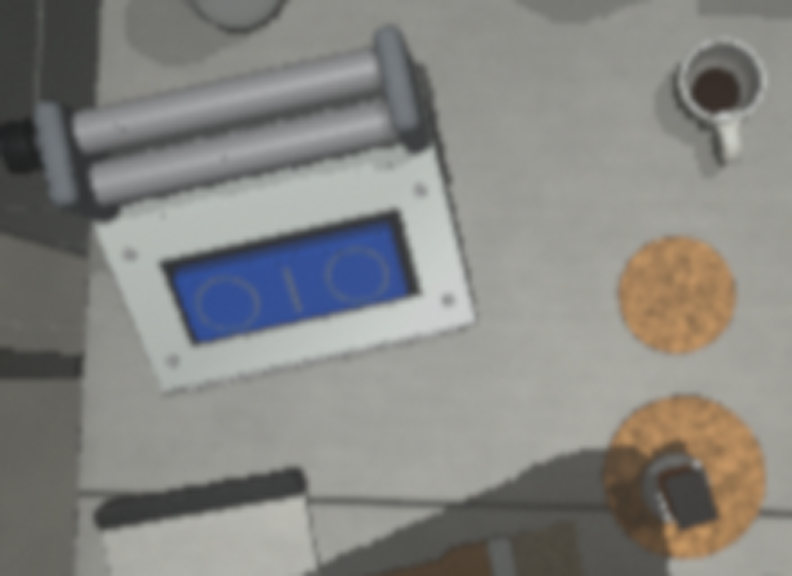

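View pics/sc.png

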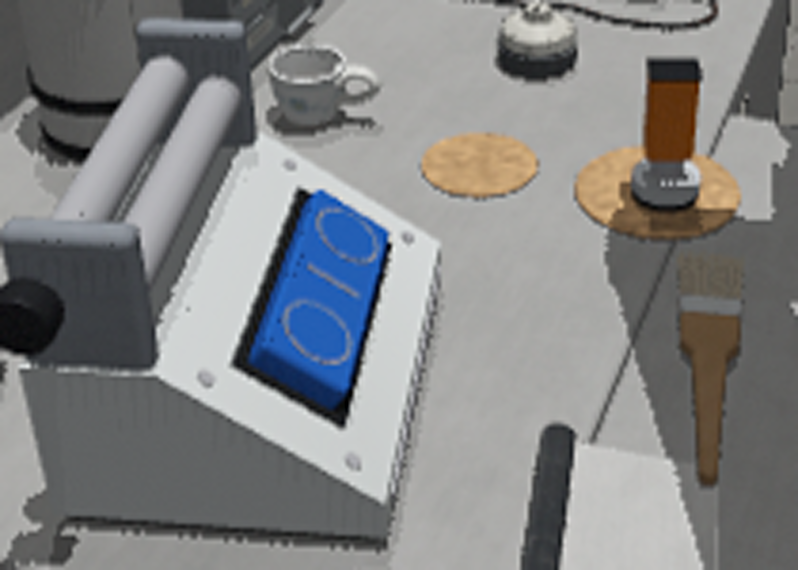

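```bash
python3 - <<'E'
from h import *
T=lambda u,v:(110+(u+.5)/3.6-.5,110+(v+.5)/3.6-.5); S=lambda u,v:(130+(u+.5)/3.8-.5,150+(v+.5)/3.8-.5)
P=[]
for a,b in[((130,255),(207,378)),((173,360),(353,461)),((447,300),(407,238)),((420,190),(290,165))]:
    p,e=tri(T(*a),S(*b));P.append(p);print("screw",p,e)
P=np.array(P);c=P.mean(0);n=np.linalg.svd(P-c)[2][2];n*=np.sign(n[2]);print("c",c,"n",n,"tilt",np.degrees(np.arccos(n[2])))
print("yaw from normal",np.degrees(np.arctan2(-n[1],-n[0])))
l=(P[0]+P[1]-P[2]-P[3]);print("left dir",l/np.linalg.norm(l),"yaw",np.degrees(np.arctan2(-l[0],l[1])))
for a,b in[((227,304),(318,332)),((357,276),(349,235)),((292,289),(334,282))]:
    p,e=tri(T(*a),S(*b));print("circ",p,e,"h",(p-c)@n)
print("mat",onz("top",(299.96,241.85),.004),onz("side",(303.,194.3),.004),"r",41/2/349*.93)
print("tool top",onz("top",T(688,498),.109),tri(T(688,498),S(673,70)))
t=cv2.imread("pics/top0.png");s=cv2.imread("pics/side0.png")
a=cv2.resize(t[222:262,280:320],None,fx=10,fy=10,interpolation=cv2.INTER_NEAREST);b=cv2.resize(s[160:210,280:330],None,fx=8,fy=8,interpolation=cv2.INTER_NEAREST)
cv2.imwrite("pics/tool.png",np.hstack([a,b]))
E
```

```text
screw [0.5692 0.0875 0.0966] 0.000880653584081935
screw [0.4999 0.0701 0.0458] 0.0015544753949200342
screw [ 0.5477 -0.1228  0.0466] 0.0007037746747920698
screw [ 0.6178 -0.1061  0.0972] 0.0008096868745735956
c [ 0.5586 -0.0178  0.0716] n [-0.5607 -0.1372  0.8166] tilt 35.25889827705733
yaw from normal 13.753481346015661
left dir [-0.2421  0.9702 -0.0032] yaw 14.010684873273338
circ [0.5385 0.0236 0.0853] 0.0009640150941789313 h 0.0168664704866401
circ [ 0.5596 -0.0641  0.0855] 0.0011243807272437122 h 0.01717497940344116
circ [ 0.5495 -0.0202  0.0848] 0.0015926066360040197 h 0.01624071548972115
mat [ 0.4258 -0.2984  0.004 ] [ 0.428  -0.3193  0.004 ] r 0.054627507163323784
tool top [ 0.4186 -0.2878  0.109 ] (array([ 0.4177, -0.2884,  0.1057]), np.float64(0.0013330420794422536))
```

View pics/tool.png

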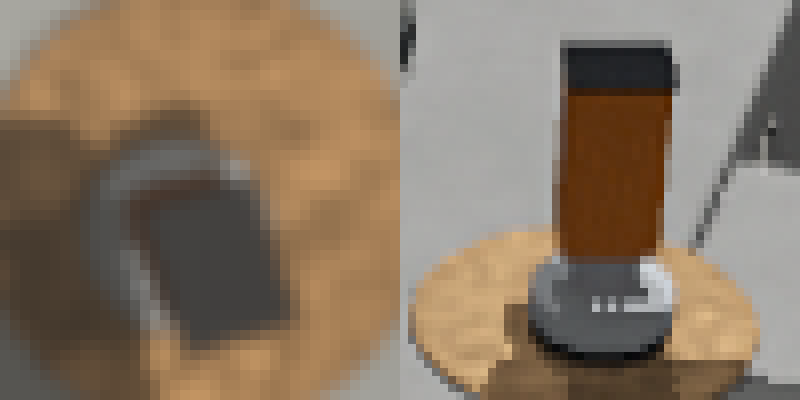

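```bash
cat >> h.py <<'E'
from scipy.spatial.transform import Rotation as R
def go(pos,yaw,tilt=0.):
    "shift (cm) and turn still to go, in tool axes; yaw: heading of tool x, tilt about tool y"
    o=robot.get_obs();A=R.from_quat(o["tool_rot"])
    B=R.from_euler("z",yaw,degrees=True)*R.from_quat([1,0,0,0])*R.from_euler("y",tilt,degrees=True)
    print("t",round(o["time"],2),"pos",o["position"],"shift",A.inv().apply(np.array(pos)-o["position"])*100,"turn",(A.inv()*B).as_rotvec(),"F",o["ft_force"],"w",o["grip_width"],o["grip_force"])
    return A,B
E
python3 - <<'E'
from h import *
print("mat",onz("top",(299.5,242.5),.004))
p=onz("top",(300.9,248.0),.109);print(p, onz("side",(280+620/8-.5,160+65/8-.5),.109)) 
go((p[0],p[1],.21),20.4)
for x in [(0.4258,-.2984,.004)]: print(proj("side",x))
E
```

```text
mat [ 0.4241 -0.2972  0.004 ]
[ 0.4186 -0.2882  0.109 ] [ 0.2944 -0.327   0.109 ]
t 0.1 pos [ 0.2535 -0.5707  0.2914] shift [ 26.5465 -19.1111   8.185 ] turn [-0.0019 -0.0003  0.0618] F [-1.4292 -0.2144  0.1704] w 0.08717284321588281 0.0
[302.0112 198.3077]
```

```bash
python3 -m crank '[[4.4,-3.2,0.5,0,0,0.06,0],[4.4,-3.2,0.5,0,0,0,0],[4.4,-3.2,1,0,0,0,0],[4.4,-3.2,1,0,0,0,0],[4.4,-3.2,1,0,0,0,0]]' 
python3 -m crank '[[4.5,-3.1,1,0,0,0,0],[0,0,0,0,0,0,0],[0,0,0,0,0,0,0]]'
python3 - <<'E'
from h import *
go((.4186,-.2882,.121),20.4)
a=cams.camera("top");s=cams.camera("side")
cv2.imwrite("pics/a1.png",np.hstack([cv2.resize(a[190:290,250:350],(400,400)),cv2.resize(s[110:210,255:355],(400,400))])[:,:,::-1])
E
```

```text
time: 0.72
position: [0.4015, -0.341, 0.2517]
tool_rot: [0.984, 0.178, -0.0, -0.0]
ft_force: [1.0, -1.2, -1.5]
grip_width: 0.0869
grip_force: 0.0
time: 1.1
position: [0.4323, -0.2979, 0.2422]
tool_rot: [0.984, 0.178, -0.0, 0.0]
ft_force: [0.3, -0.6, -0.5]
grip_width: 0.087
grip_force: 0.0
t 1.1 pos [ 0.4323 -0.2979  0.2422] shift [-0.934  -1.3966 12.1163] turn [0.0004 0.0004 0.0028] F [ 0.3029 -0.5943 -0.5078] w 0.0870153441729246 0.0
```

View pics/a1.png

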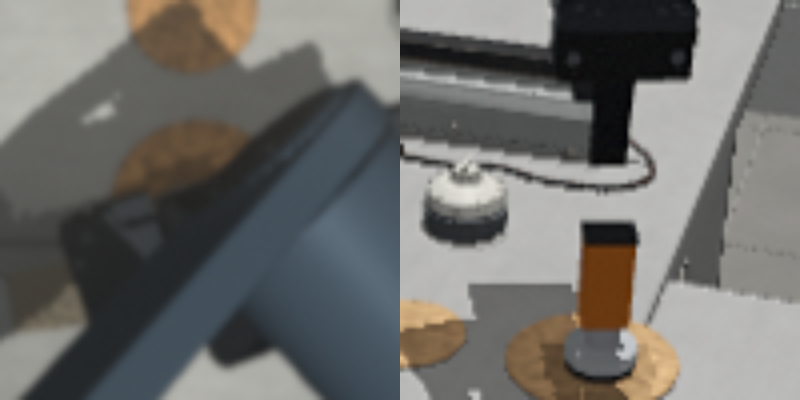

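The side view shows the gripper above the handle, finger tip at crop (610,160) and handle top at (610,230); it agrees with the 9 and 14 mm of correction computed. Descend and grip.

```bash
python3 -m crank '[[-0.9,-1.4,0,0,0,0,0],[0,0,3,0,0,0,0],[0,0,4,0,0,0,0],[0,0,3.5,0,0,0,0],[0,0,1.6,0,0,0,0]]' 55
python3 -m crank '[[0,0,0,0,0,0,0],[0,0,0,0,0,0,0.8],[0,0,0,0,0,0,0.8],[0,0,0,0,0,0,0.8],[0,0,0,0,0,0,0.8]]' 55
python3 -m crank '[[0,0,0,0,0,0,1],[0,0,0,0,0,0,1],[0,0,0,0,0,0,1]]' 55
python3 - <<'E'
from h import *
go((.4186,-.2882,.121),20.4)
E
```

```text
time: 1.82
position: [0.4178, -0.2887, 0.1198]
tool_rot: [0.984, 0.177, -0.001, -0.001]
ft_force: [0.4, 1.9, 0.3]
grip_width: 0.0867
grip_force: 0.0
time: 2.45
position: [0.419, -0.2879, 0.1217]
tool_rot: [0.984, 0.178, 0.0, 0.0]
ft_force: [-0.0, -0.2, -0.5]
grip_width: 0.0549
grip_force: 0.0
time: 2.82
position: [0.4188, -0.2878, 0.1212]
tool_rot: [0.984, 0.178, -0.0, -0.0]
ft_force: [0.3, -0.8, 0.7]
grip_width: 0.0257
grip_force: 54.5
t 2.83 pos [ 0.4188 -0.2878  0.1212] shift [-0.0346  0.0258  0.018 ] turn [-0.      0.      0.0017] F [ 0.3343 -0.7944  0.6664] w 0.025673082031697075 54.50573948677629
```

```bash
python3 -m crank '[[0,0,-3,0,0,0,1],[0,0,-4,0,0,0,1],[0,0,-5,0,0,0,1],[0,0,-5,0,0,0,1],[0,0,0,0,0,0,1]]'
python3 - <<'E'
from h import *
go((.44,-.06,.29),14)
E
```

```text
time: 3.45
position: [0.4202, -0.2891, 0.2946]
tool_rot: [0.984, 0.178, 0.002, 0.004]
ft_force: [0.9, -0.4, -4.2]
grip_width: 0.0255
grip_force: 54.5
t 3.45 pos [ 0.4202 -0.2891  0.2946] shift [  9.8836 -20.7679   0.3249] turn [ 0.0079 -0.0038  0.1136] F [ 0.8637 -0.4344 -4.1686] w 0.025456479256956443 54.484667661599815
```

```bash
python3 -m crank '[[2,-4.1,0,0,0,0,1],[2,-4.2,0,0,0,0,1],[2,-4.2,0,0,0,0,1],[2,-4.2,0,0,0,0,1],[1.9,-4.1,0,0,0,0.113,1]]'
python3 -m crank '[[0,0,0,0,0.153,0,1],[0,0,0,0,0.153,0,1],[0,0,0,0,0.153,0,1],[0,0,0,0,0.152,0,1],[0,0,0,0,0,0,1]]'
python3 - <<'E'
from h import *
go((.468,-.0403,.2045),14,35); print(robot.get_obs()["q"])
E
```

```text
time: 4.08
position: [0.4374, -0.0564, 0.2893]
tool_rot: [0.993, 0.12, -0.002, -0.001]
ft_force: [0.2, 1.0, -3.3]
grip_width: 0.0258
grip_force: 54.5
time: 4.7
position: [0.4366, -0.0547, 0.2882]
tool_rot: [0.956, 0.119, 0.264, -0.042]
ft_force: [-0.4, 0.3, -2.6]
grip_width: 0.0257
grip_force: 54.5
t 4.7 pos [ 0.4366 -0.0547  0.2882] shift [-1.3998 -0.4669  8.9368] turn [-0.0186  0.0704 -0.0032] F [-0.4054  0.2614 -2.629 ] w 0.025700845612050962 54.48487148154527
[-0.6102  0.2054  2.1602  0.8255  0.5761  0.0522]
```

```bash
python3 -m crank '[[0,0,0,-0.018,0.07,0,1],[-0.7,-0.2,2.5,0,0,0,1],[-0.7,-0.2,2.5,0,0,0,1],[0,0,1,0,0,0,1],[0,0,0,0,0,0,1]]'
python3 - <<'E'
from h import *
go((.468,-.0403,.2045),14,35); print(robot.get_obs()["q"])
a=cams.camera("top");s=cams.camera("side")
cv2.imwrite("pics/a2.png",np.hstack([cv2.resize(a[130:250,120:240],(400,400)),cv2.resize(s[140:290,150:300],(400,400))])[:,:,::-1])
E
```

```text
time: 5.32
position: [0.461, -0.0456, 0.2322]
tool_rot: [0.946, 0.117, 0.3, -0.036]
ft_force: [-0.1, -0.0, -3.0]
grip_width: 0.0256
grip_force: 54.5
t 5.33 pos [ 0.461  -0.0456  0.2322] shift [-0.9284 -0.3507  2.7329] turn [ 0.0002 -0.0024  0.0018] F [-0.085  -0.0314 -3.0077] w 0.025641246652879 54.48545340914279
[-0.568   0.3804  2.2265  1.3909  0.4384 -0.5155]
```

View pics/a2.png

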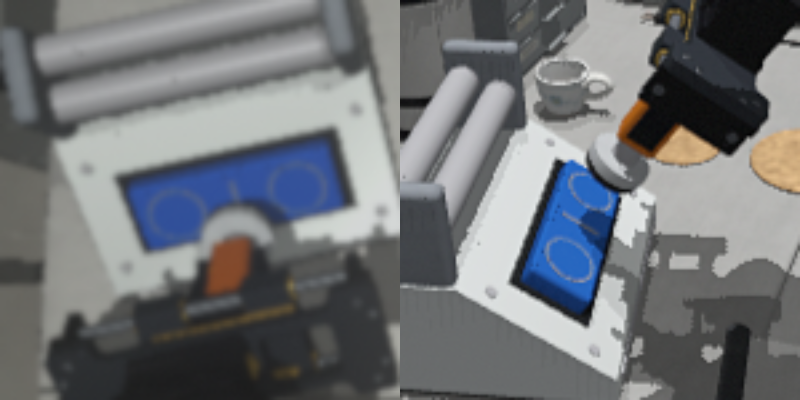

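The top half shows the foot (235,235) square above the cover centre line, the side half shows the foot parallel to the face. Correct 9 mm downslope and approach.

```bash
python3 -m crank '[[-0.45,-0.2,1.3,0,0,0,1],[-0.45,-0.15,1.3,0,0,0,1],[0,0,0,0,0,0,1],[0,0,0,0,0,0,1]]'
python3 - <<'E'
from h import *
go((.468,-.0403,.2045),14,35); print(robot.get_obs()["q"])
n=np.array([-.5566,-.1388,.8192]);c=np.array([.5586,-.0178,.0716]);print("foot h",(robot.get_obs()["position"]-c)@n-.1172)
E
```

```text
time: 5.92
position: [0.4674, -0.041, 0.2076]
tool_rot: [0.946, 0.117, 0.302, -0.035]
ft_force: [0.5, -0.2, -3.2]
grip_width: 0.0259
grip_force: 54.5
t 5.92 pos [ 0.4674 -0.041   0.2076] shift [-0.1223 -0.0532  0.2935] turn [ 0.0029 -0.0061  0.0024] F [ 0.48   -0.2241 -3.1993] w 0.025929783247662264 54.4855308579281
[-0.5452  0.4546  2.2406  1.6131  0.4215 -0.7361]
foot h 0.048166900987557715
```

```bash
cat > st.py <<'E'
from h import *
o=robot.get_obs();n=np.array([-.5566,-.1388,.8192]);c=np.array([.5586,-.0178,.0716])
d=o["position"]-c;f=o["ft_force"]-np.array([.2,-.1,-3.1]);z=R.from_quat(o["tool_rot"]).apply([0,0,1])
print("t",round(o["time"],2),"foot h mm",((d@n)-.1172)*1000,"Fn",f@n,"F",f,"ang",np.degrees(np.arccos(-z@n)),"lat",(d-d@n*n)*1000,"q45",o["q"][3:5],"w",o["grip_width"])
E
python3 -m crank '[[-0.1,0,1.2,0,0,0,1],[0,0,1.2,0,0,0,1],[0,0,0,0,0,0,1]]' >/dev/null; python3 st.py
python3 -m crank '[[0,0,0.3,0,0,0,1],[0,0,0.2,0,0,0,1],[0,0,0,0,0,0,1]]'>/dev/null; python3 st.py
python3 -m crank '[[0,0,0.2,0,0,0,1],[0,0,0,0,0,0,1]]'>/dev/null; python3 st.py
```

```text
t 6.3 foot h mm 23.767329764502243 Fn 0.16529428149764466 F [-0.2965  0.3665  0.0624] ang nan lat [ 0.2526 -0.5594  0.0497] q45 [1.7543 0.416 ] w 0.026085368155662415
t 6.67 foot h mm 18.84846997838674 Fn 0.55813122038265 F [0.2223 0.2034 0.8668] ang nan lat [-0.0173 -0.4444 -0.1133] q45 [1.7821 0.4156] w 0.0257783257483631
t 6.92 foot h mm 17.3035815661845 Fn 8.024688597100166 F [-3.6573 -1.0948  7.1253] ang nan lat [-0.064  -0.3263 -0.1247] q45 [1.793  0.4156] w 0.02573782432743094st.py:4: RuntimeWarning: invalid value encountered in arccos
  print("t",round(o["time"],2),"foot h mm",((d@n)-.1172)*1000,"Fn",f@n,"F",f,"ang",np.degrees(np.arccos(-z@n)),"lat",(d-d@n*n)*1000,"q45",o["q"][3:5],"w",o["grip_width"])
st.py:4: RuntimeWarning: invalid value encountered in arccos
  print("t",round(o["time"],2),"foot h mm",((d@n)-.1172)*1000,"Fn",f@n,"F",f,"ang",np.degrees(np.arccos(-z@n)),"lat",(d-d@n*n)*1000,"q45",o["q"][3:5],"w",o["grip_width"])
st.py:4: RuntimeWarning: invalid value encountered in arccos
  print("t",round(o["time"],2),"foot h mm",((d@n)-.1172)*1000,"Fn",f@n,"F",f,"ang",np.degrees(np.arccos(-z@n)),"lat",(d-d@n*n)*1000,"q45",o["q"][3:5],"w",o["grip_width"])
```

Contact at about 18 mm, as expected. Push on in 1–2 mm steps.

```bash
for x in 1; do :; done
python3 -m crank '[[0,0,0.15,0,0,0,1],[0,0,0,0,0,0,1]]'>/dev/null; python3 st.py 2>/dev/null
python3 -m crank '[[0,0,0.15,0,0,0,1],[0,0,0,0,0,0,1]]'>/dev/null; python3 st.py 2>/dev/null
python3 -m crank '[[0,0,0.15,0,0,0,1],[0,0,0,0,0,0,1]]'>/dev/null; python3 st.py 2>/dev/null
python3 -m crank '[[0,0,0.15,0,0,0,1],[0,0,0,0,0,0,1]]'>/dev/null; python3 st.py 2>/dev/null
```

```text
t 7.17 foot h mm 16.358908596659617 Fn 14.793580395876639 F [-7.7779 -1.7101 12.4842] ang nan lat [-0.1409 -0.1296 -0.1434] q45 [1.8008 0.4158] w 0.025706538193658774
t 7.42 foot h mm 15.171758182228684 Fn 18.051750310730096 F [-9.4439 -3.4101 15.0414] ang nan lat [-0.1366 -0.2129 -0.1543] q45 [1.8084 0.4155] w 0.02574667659170384
t 7.67 foot h mm 12.909285750917043 Fn 3.589630546827577 F [-2.0903 -0.5786  2.8636] ang nan lat [-0.0673 -0.3063 -0.1226] q45 [1.8156 0.4155] w 0.025785250596256713
t 7.92 foot h mm 11.034799867098155 Fn 6.904519461353441 F [-3.7977  0.36    5.909 ] ang nan lat [-0.1223 -0.0857 -0.1223] q45 [1.8229 0.4161] w 0.02526682999569157
```

```bash
python3 -m crank '[[0,0,0.15,0,0,0,1],[0,0,0,0,0,0,1]]'>/dev/null; python3 st.py 2>/dev/null
python3 -m crank '[[0,0,0.15,0,0,0,1],[0,0,0,0,0,0,1]]'>/dev/null; python3 st.py 2>/dev/null
python3 -m crank '[[0,0,0.1,0,0,0,1],[0,0,0,0,0,0,1]]'>/dev/null; python3 st.py 2>/dev/null
```

```text
t 8.18 foot h mm 8.818951787210649 Fn 0.05426376218150419 F [ 0.6215 -0.4872  0.406 ] ang nan lat [ 0.079  -0.6184 -0.0753] q45 [1.8303 0.4153] w 0.02579768349730161
t 8.43 foot h mm 7.329348697353896 Fn -1.0551559933889398 F [ 0.9837  0.2463 -0.5779] ang nan lat [-0.0554 -0.4985 -0.1461] q45 [1.8376 0.4155] w 0.025358808935508216
t 8.68 foot h mm 6.753649260433509 Fn 3.318824584118735 F [-1.7733 -0.2004  2.8125] ang nan lat [-0.0905 -0.4017 -0.1534] q45 [1.8424 0.4156] w 0.02536271366320476
```

```bash
python3 -m crank '[[0,0,0.1,0,0,0,1],[0,0,0,0,0,0,1]]'>/dev/null; python3 st.py 2>/dev/null
python3 -m crank '[[0,0,0.08,0,0,0,1],[0,0,0,0,0,0,1]]'>/dev/null; python3 st.py 2>/dev/null
python3 -m crank '[[0,0,0.08,0,0,0,1],[0,0,0,0,0,0,1]]'>/dev/null; python3 st.py 2>/dev/null
```

```text
t 8.93 foot h mm 6.5422929768082785 Fn 14.102566226285331 F [-7.0785 -1.4031 12.1678] ang nan lat [-0.1374 -0.2914 -0.1665] q45 [1.8475 0.4156] w 0.02577482360850363
t 9.18 foot h mm 6.436818632532301 Fn 21.429352883864755 F [-10.3629  -3.7999  18.4741] ang nan lat [-0.2068 -0.2099 -0.1999] q45 [1.8514 0.4156] w 0.02578605913113848
t 9.43 foot h mm 6.3100200503772435 Fn 30.41981591618259 F [-16.0065  -6.4394  25.167 ] ang nan lat [-0.2692 -0.1532 -0.2327] q45 [1.8554 0.4157] w 0.025939185489424334
```

Firm stop at about 6.4 mm. Retract along the normal and look.

```bash
python3 -m crank '[[0,0,-1,0,0,0,1],[0,0,-2,0,0,0,1],[0,0,-3,0,0,0,1],[0,0,-3,0,0,0,1],[0,0,0,0,0,0,1]]'>/dev/null; python3 st.py 2>/dev/null
python3 - <<'E'
from h import *
go((.44,-.06,.29),14,0)
a=cams.camera("top");s=cams.camera("side")
cv2.imwrite("pics/a3.png",np.hstack([cv2.resize(a[130:250,120:240],(400,400)),cv2.resize(s[190:270,170:250],(400,400))])[:,:,::-1])
E
```

```text
t 10.05 foot h mm 95.29162740268413 Fn 0.981195112418998 F [ 0.0263 -0.073   1.2033] ang nan lat [-0.1001 -0.2237 -0.1468] q45 [1.3437 0.4626] w 0.025924133161762248
t 10.05 pos [ 0.4402 -0.0475  0.2455] shift [ 2.3111  1.2297 -3.8059] turn [ 0.0052 -0.6186  0.0019] F [ 0.2263 -0.173  -1.8967] w 0.025924133161762248 54.486094331368804
```

View pics/a3.png

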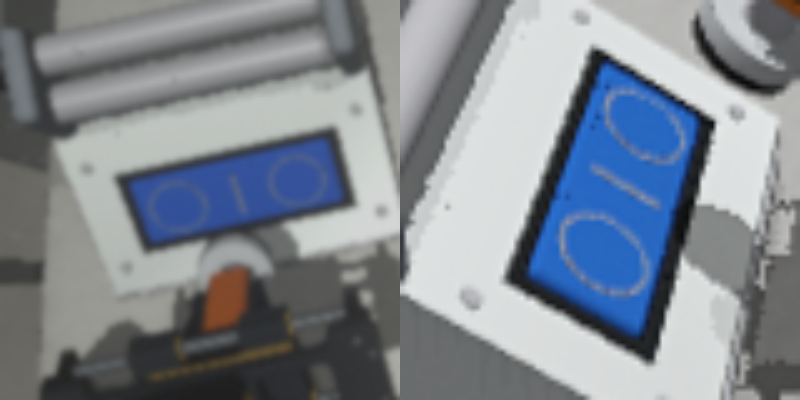

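```bash
python3 - <<'E'
from h import *
n=np.array([-.5566,-.1388,.8192]);c=np.array([.5586,-.0178,.0716])
T=lambda u,v:(120+(u+.5)/3.333-.5,130+(v+.5)/3.333-.5); S=lambda u,v:(170+(u+.5)/5-.5,190+(v+.5)/5-.5)
for a,b in[((178,207),(204,256)),((298,180),(245,127))]:
    p,e=tri(T(*a),S(*b));print(p,e,"h",(p-c)@n)
E
python3 -m crank '[[0,0,-3,0,-0.15,0,1],[0,0,-3,0,-0.16,0,1],[0,0,0,0,-0.155,0,1],[0,0,0,0,-0.154,0,1],[0,0,0,0,0,0,1]]' >/dev/null
python3 - <<'E'
from h import *
go((.4188+.004,-.2878-.006,.25),20.4,0)
E
```

```text
[0.5449 0.0255 0.075 ] 0.0008934901376153851 h 0.004422583483104146
[ 0.567  -0.063   0.0747] 0.0013519191053066025 h 0.0041533558843902165
t 10.78 pos [ 0.4321 -0.0377  0.2662] shift [-8.0398 24.3418 -1.4923] turn [-0.033  -0.2576 -0.0736] F [-0.3861 -0.6381 -2.3894] w 0.025774464108888152 54.48621726594865
```

Both ends are level and home. Turn the tool upright and carry it back.

```bash
python3 -m crank '[[0,0,0,0,-0.1,0,1],[0,0,0,0,-0.1,0,1],[0,0,0,-0.03,-0.058,0,1],[0,0,0,0,0,0,1]]' >/dev/null
python3 - <<'E'
from h import *
go((.4228,-.2938,.25),20.4,0)
E
```

```text
t 11.28 pos [ 0.43   -0.0371  0.2653] shift [-7.8978 24.4594  1.1518] turn [-0.0166  0.0023 -0.0715] F [-0.003   0.3011 -3.3899] w 0.025814787905685397 54.48580884374678
```

```bash
python3 -m crank '[[-1.6,4.9,0,0,0,0,1],[-1.6,4.9,0,0,0,0,1],[-1.6,4.9,0,0,0,0,1],[-1.6,4.9,0,0,0,0,1],[-1.5,4.8,0,-0.016,0,-0.07,1]]' >/dev/null
python3 -m crank '[[0,0,0,0,0,0,1],[0,0,0,0,0,0,1]]' >/dev/null
python3 - <<'E'
from h import *
go((.4228,-.2938,.1215),20.4,0)
E
```

```text
t 12.15 pos [ 0.4212 -0.2937  0.263 ] shift [ 0.1835  0.0716 14.1493] turn [-0.0001  0.0025 -0.0048] F [-0.0961  0.4545 -3.8578] w 0.02559817217958286 54.48597023729235
```

```bash
python3 -m crank '[[0.2,0.1,4,0,0,0,1],[0,0,4,0,0,0,1],[0,0,3.5,0,0,0,1],[0,0,1.5,0,0,0,1],[0,0,0.6,0,0,0,1]]' >/dev/null
python3 -m crank '[[0,0,0,0,0,0,1],[0,0,0.2,0,0,0,1],[0,0,0,0,0,0,1]]'
python3 -m crank '[[0,0,0.15,0,0,0,1],[0,0,0,0,0,0,1]]'
python3 -m crank '[[0,0,0.1,0,0,0,1],[0,0,0,0,0,0,1]]'
```

```text
time: 13.15
position: [0.4244, -0.296, 0.1268]
tool_rot: [0.985, 0.175, -0.001, 0.003]
ft_force: [0.4, 0.3, -2.6]
grip_width: 0.0258
grip_force: 54.5
time: 13.4
position: [0.4241, -0.2958, 0.1247]
tool_rot: [0.985, 0.175, -0.001, 0.003]
ft_force: [-0.2, 0.3, -3.4]
grip_width: 0.0258
grip_force: 54.5
time: 13.65
position: [0.4241, -0.2957, 0.1235]
tool_rot: [0.985, 0.175, -0.002, 0.002]
ft_force: [-0.6, 0.6, -3.2]
grip_width: 0.0257
grip_force: 54.5
```

```bash
python3 -m crank '[[0,0,0.15,0,0,0,1],[0,0,0,0,0,0,1]]'
python3 -m crank '[[0,0,0.1,0,0,0,1],[0,0,0,0,0,0,1]]'
```

```text
time: 13.9
position: [0.424, -0.2957, 0.1219]
tool_rot: [0.985, 0.175, -0.002, 0.002]
ft_force: [0.1, 0.5, -3.1]
grip_width: 0.0259
grip_force: 54.5
time: 14.15
position: [0.4241, -0.2959, 0.1213]
tool_rot: [0.985, 0.175, -0.001, 0.003]
ft_force: [0.0, 0.3, -0.8]
grip_width: 0.0258
grip_force: 54.5
```

Touching down at 0.1213, just where it was picked up. Release and rise.

```bash
python3 -m crank '[[0,0,0.05,0,0,0,0.7],[0,0,0,0,0,0,0.5],[0,0,0,0,0,0,0],[0,0,0,0,0,0,0],[0,0,0,0,0,0,0]]'
python3 -m crank '[[0,0,0,0,0,0,0],[0,0,-2,0,0,0,0],[0,0,-4,0,0,0,0],[0,0,-5,0,0,0,0],[0,0,-4,0,0,0,0]]'
python3 -m crank '[[-4,4,0,0,0,0,0],[-4,4,0,0,0,0,0],[0,0,0,0,0,0,0],[0,0,0,0,0,0,0]]'
python3 - <<'E'
from h import *
a=cams.camera("top");s=cams.camera("side")
cv2.imwrite("pics/a4.png",np.hstack([cv2.resize(a[130:290,180:340],(400,400)),cv2.resize(s[150:290,190:330],(400,400))])[:,:,::-1])
E
```

```text
time: 14.78
position: [0.4241, -0.2958, 0.1205]
tool_rot: [0.985, 0.175, -0.002, 0.002]
ft_force: [0.0, -0.6, -0.8]
grip_width: 0.0579
grip_force: 0.0
time: 15.4
position: [0.4245, -0.295, 0.2724]
tool_rot: [0.985, 0.175, -0.001, 0.003]
ft_force: [-0.2, -0.2, -0.2]
grip_width: 0.0867
grip_force: 0.0
time: 15.9
position: [0.3765, -0.397, 0.2708]
tool_rot: [0.985, 0.175, -0.002, 0.002]
ft_force: [-0.3, 0.4, -0.7]
grip_width: 0.0868
grip_force: 0.0
```

View pics/a4.png

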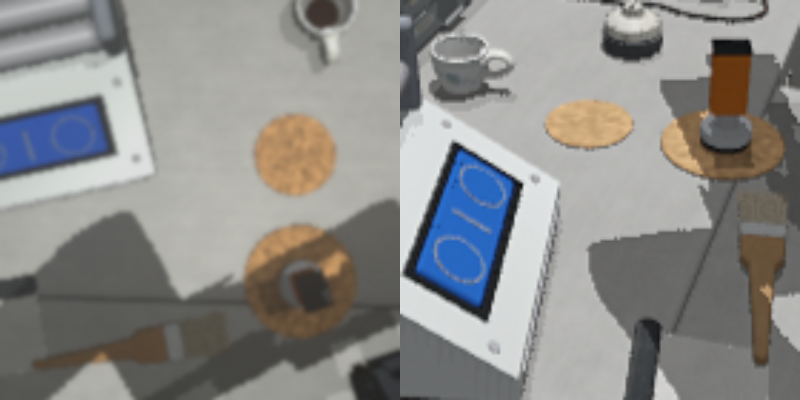

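The tool stands upright near the centre of the larger mat (foot at (300,280) in the top half, (725,130) in the side half), the cover lies flush, and the cup and timer are where they were.

```bash
python3 -c "
from rig import ticket
print(ticket.hand_in())"
```

```text
the job is handed in; nothing more can be done
None
```

The job is handed in at about 16 s: both cover ends were pushed home with at most about 30 N measured between steps, and the press tool is back upright and released on the larger cork mat; the hand-in returned no verdict.

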